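# Free the laptop swing arm: set the drag knob, pull and hold the index plunger

### The arm

A 6-joint arm with a two-finger parallel gripper is mounted at the origin on the work surface. World frame = base frame: x ahead of the robot, y to its left, z up, the work surface at z = 0. Lengths are in mm, angles in rad, forces in N, time in s.
With the tool pointing down it reaches from about 275 to 750 mm from the base axis. Payload 10.2 kg.
Tool frame: the origin (TCP) lies midway between the tips of the shut fingers; the grasp point (between the pads) lies 19 mm behind it (ctrl.grip_depth is the distance from the TCP to the grasp point, in mm); y points along the fingers, x is the direction in which the jaws open and shut, and the axes are right-handed (so a half turn about y gives the same grasp; the last joint's range is limited). The gripper opens to 85 mm and grips with 20 to 120 N. Pads are 22 mm wide; open, the fingers measure 114 mm over their backs; the gripper's body (76 mm by 85 mm) begins 54 mm behind the grasp point. The pads swing forward as they close: fully open they stand 13 mm farther back than shut.
Start: joints at [-1.432, 0.313, 1.498, -0, 1.331, -0.223], TCP at [185.816, -491.023, 231.294] pointing down, gripper open.
Joint ranges: [-2.94, 2.94], [-0.97, 2.17], [0.19, 2.56], [-1.23, 4.37], [0.02, 3.11], [-2.88, 2.88]. Speed limits (rad/s): [2.39, 2.39, 3.01, 3.14, 3.14, 3.14].

### API

Orientations are given as a unit quaternion [w, x, y, z].
In Python, from rig import ctrl gives the robot as it stands. The module is installed in compiled form; this text tells all that it offers.
- The arm moves only by the tool drive_tool, never from a script. Its arguments are lists of equal length, an entry for each row: "gripper": the closure, from 0 (fully open) to 1 (shut); "offset": the shift along the tool's x, y, z in m, a list of three; "turn": the turn about the tool's y in degrees. In form: {"gripper": [gripper, ...], "offset": [[tx, ty, tz], ...], "turn": [turn, ...]}. A call has 1 to 20 rows; each row shifts and turns the commanded pose from where the row before left it, along the tool's axes as they then stand; what a row does not reach is not made up. A row lasts 1/12 s, in which the tool goes at most 41.7 mm and 7.16 degrees, less where a joint would pass 70% of its speed; a pose out of reach is approached as far as the arm can. A call is refused whole if a number of a shift passes 0.0417 or a number of a turn 7.16, either way. A call with a gripper value outside its range is refused whole. The fingers move at their own pace and stop on an object; "force" is the grip in N (left out, the last holds). Time passes only in rows, so rows that do not move let the fingers close. It gives the time, the measured TCP pose, the force and the opening at its end, in the units of the state.
- ctrl.sense(): the state, without advancing time (a new reading comes with each control period).
- ctrl.capture(name): name is "scene" or "top" or "wrist"; returns (picture, depth): 400x640x3 uint8, red, green, blue; 400x640 float32, mm along the optical axis (not along the pixel's ray), 0 where there is no reading.
- ctrl.camera_params(name): a dict with "fovy" (degrees; the focal length in pixels is half the picture's height over the tangent of half this angle, whatever the lens; pixels are square), "cx", "cy" (the principal point, pixels), "distortion" ([k1, k2, p1, p2, k3] as OpenCV has them; the pictures are not rectified), "view" (4x4, takes a point from world to camera coordinates); the wrist camera has in their place "tool_from_camera" (4x4, takes a point from camera to tool coordinates, whose origin is the TCP and whose axes are the tool frame's). Camera axes: x right, y down, z forward; pixel columns grow to the right and rows downward; lengths in mm; the calibration is good to about 2 mm. A picture is of the moment at which its call begins: read the wrist's pose just before it. camera_params takes no time and is no camera call.
- ctrl.finish_job(): hands the job in, once; it reports no verdict.
Trained networks look in the newest picture that a camera, given by its name, has taken for a name from the list of things; names that differ only in an ending like _2 or _b are one class to them, and where a whole thing is asked for, a point or a joint stands for the part that bears it (a point fixed in the world has none). Each returns a list of dicts, best first, with "score" (0 to 1); they miss things now and then, are a little off and sometimes report something else, mostly with a low value. They report only what shows in the picture. A call takes as long as a camera call.
- ctrl.boxes_of(camera, query): "centre" ([x, y, z] in mm, in the coordinates of the camera as it stood for that picture, good to about 4 mm: the middle of the surface that is visible of it).
- ctrl.regions_of(camera, query): "mask" (400x640 bool, what is visible of it).
- ctrl.pinpoint(camera, query): "centre" ([x, y, z] in mm, in the coordinates of the camera as it stood for that picture, good to about 4 mm: a listed point, or the origin of a listed thing).
The state is a dict: "time_s": time; "joints": joint angles; "dq": joint speeds; "tau": joint torques, N m; "eef_pos": TCP position; "ee_rot": TCP orientation; "force": force on the tool from outside, world axes, zero at the start; "wrist_torque": the same for the moment, N m; "grip_width": opening from 0.0 (shut) to 1.0 (fully open).
Only numpy, scipy, OpenCV 4.12 (cv2) and the standard library are available. Lean on these libraries where they do the work, as an engineer would, in place of code of your own. Each camera call takes 0.05 s, during which the arm holds its last target.

### The job

I want to swing the laptop arm across the desk, so get its swivel ready for me: first turn the black drag knob on top of the swivel clockwise until its white pointer is on the green marker, so that the arm will not run away. Then pull the red knob of the sprung index plunger straight up as far as it goes and hold it there, clear of its hole; finish while still holding it, because it springs back in if let go. Do not shove the glass, the pill bottle or the mouse about.

Things in the scene. Friction and masses are not known exactly. Their poses are not given: they have to be found in the camera images.
- swing_arm: Laptop swing arm, fixed to the desk: 150 mm square base plate, column, steel index plate (120 x 150 mm, top at 95 mm), grey swivel hub. Origin: on the desk under the swivel axis; z up. The sprung plunger stands 88 mm from the axis at its -y side, on a 30 mm wide lug (top at 113 mm). The arm runs to +y; its open laptop starts 247 mm from the axis (base 156 to 174 mm up, lid up to 390 mm).
- drag_knob (a joint): Angle of the black drag knob about the vertical swivel axis, rad, 0 to 2.4; grows as the knob turns clockwise seen from above. Friction only (about 0.1 N m): it stays where it is left. It starts 0.6 to 1.5 rad short of the green marker, so the way to the marker is clockwise.
- drag_grip (a point): Point on the drag knob's axis, 166 mm above the desk, a good height to grip. The knob is a black bar 44 mm long, 14 mm wide, 33 mm high (143 to 176 mm above the desk), over an aluminium dial disc 78 mm in diameter (top at 139 mm). Its x axis runs along the bar to the pointer, z up; it turns with the knob.
- pointer_tip (a point): Where the knob's white pointer points on the dial: 30 mm from the swivel axis, in line with the bar and the white line on it, 148 mm above the desk; turns with the knob.
- green_mark (a point): The middle of the green marker's inner end, 30 mm from the swivel axis and 142 mm above the desk. The marker is a green tab 9 mm wide clipped on the rim of the dial (it stands 2.5 mm above the disc); it does not move. The knob is set when pointer_tip is over this point.
- index_plunger (a joint): How far the index plunger is pulled up, m: 0 = pin seated 9 mm deep in its hole, 0.014 = against its upper stop, fully back. The spring pulls it back with 6 N when seated and 13 N when fully back; it has no catch.
- pull_knob: Red pull knob of the plunger, an upright mushroom 28 mm high: neck 20 mm in diameter, head 29 mm in diameter from 11 to 26 mm above the underside. Origin: centre of its underside, 138 mm above the desk when seated; z up. Grip the head about 18 mm above the origin. Under it is a steel sleeve 21 mm in diameter (27 mm below 121 mm). It rises with the plunger.
- seat_hole (a point): Centre of the mouth of the pin's hole in the index plate, straight below the plunger, 95 mm above the desk.
- tumbler: Drinking glass, 72 mm in diameter, 105 mm high, loose, standing on the desk; leave it alone. Origin: centre of its underside.
- pill_bottle: White plastic pill bottle, 52 mm in diameter, 90 mm high, loose, standing on the desk; leave it alone. Origin: centre of its underside.
- mouse: Grey computer mouse with a violet wheel, 112 x 60 x 37 mm, loose, lying on the desk; leave it alone. Origin: centre of its underside, x along its length.

How it is judged:
By the outcome, as a careful person would: the job done as asked, in the order asked, and still so for the second after the job is handed in, while the arm keeps its last pose, push and grip.
It also fails if it takes over 40 s, if anything falls off the work surface, if the arm or the gripper's body presses on something with over 40 N, if the wrist force passes 120 N, or if a joint passes its speed limit or range.

## Working session

There is one attempt and no reset: what is moved stays moved. The work goes in short steps, Python scripts to look and compute and a tool call to move; the robot and the scene stay as the last step left them, time stands still between calls to the robot, and variables do not carry over. Pictures are saved under pics/ and viewed, and the job is handed in when it is done.

Besides the shell and the picture viewer there is one more tool, called after "Call:" by a JSON object that holds its "name" and its "arguments", one argument or row to a line. drive_tool: Moves the arm, as the interface text tells. Its arguments: {"type":"object","properties":{"gripper":{"type":"array","items":{"type":"number"}},"offset":{"type":"array","items":{"type":"array","items":{"type":"number"}}},"turn":{"type":"array","items":{"type":"number"}},"force":{"type":"number"}},"required":["gripper","offset","turn"]}

```bash
mkdir -p pics
cat > h.py <<'E'
import numpy as np, cv2
from rig import ctrl
from scipy.spatial.transform import Rotation as R
def save(n,p): cv2.imwrite('pics/'+n+'.png',cv2.cvtColor(p,cv2.COLOR_RGB2BGR))
def pose():
    s=ctrl.sense(); q=s['ee_rot']; T=np.eye(4); T[:3,:3]=R.from_quat([q[1],q[2],q[3],q[0]]).as_matrix(); T[:3,3]=s['eef_pos']; return s,T
def c2w(cam,T=None):
    P=ctrl.camera_params(cam)
    if cam=='wrist': return T@np.array(P['tool_from_camera'])
    return np.linalg.inv(np.array(P['view']))
def tow(M,p): return (M@np.append(p,1))[:3]
E
python3 - <<'E'
from h import *
s,T=pose(); print(s, T)
for c in ['scene','top','wrist']:
    p,d=ctrl.capture(c); save(c+'0',p)
    M=c2w(c,T)
    for q in ['drag_grip','pointer_tip','green_mark','pull_knob','seat_hole','swing_arm','tumbler','pill_bottle','mouse']:
        r=ctrl.pinpoint(c,q)
        for k in r[:2]: print(c,q,round(k['score'],2),np.round(tow(M,k['centre']),1))
print(ctrl.sense()['time_s'],ctrl.grip_depth)
E
```

```text
{'time_s': 0.0, 'joints': array([-1.43244277e+00,  3.13462335e-01,  1.49844151e+00,  2.56935348e-05,
        1.33101680e+00, -2.23438443e-01]), 'dq': array([ 0.00022149, -0.00087288,  0.00207716, -0.00094628,  0.00138345,
       -0.00020363]), 'tau': array([-1.20981902e-03, -4.12269759e+01, -2.59738719e+01, -2.22146587e-04,
        4.20605953e-03, -9.22429450e-06]), 'eef_pos': array([ 185.76310078, -490.75760129,  230.72710564]), 'ee_rot': array([ 0.58214738, -0.58144382,  0.4021987 , -0.40157654]), 'force': array([0.62166913, 0.23250176, 0.37996428]), 'wrist_torque': array([0.02752569, 0.03677268, 0.00934961]), 'grip_width': 1.00087387914438} [[ 3.53944968e-01 -1.58425818e-04  9.35266237e-01  1.85763101e+02]
 [-9.35265362e-01  1.31873687e-03  3.53944860e-01 -4.90757601e+02]
 [-1.28944407e-03 -9.99999118e-01  3.18590098e-04  2.30727106e+02]
 [ 0.00000000e+00  0.00000000e+00  0.00000000e+00  1.00000000e+00]]
scene drag_grip 0.74 [587.2 -21.9 169.7]
scene pointer_tip 0.82 [611.7 -36.3 146.7]
scene pointer_tip 0.48 [ 520.4 -230.8   -2.6]
scene green_mark 0.53 [ 517.1 -232.5    2.5]
scene pull_knob 0.62 [ 586.4 -107.9  135.4]
scene seat_hole 0.8 [ 584.9 -109.3   92.7]
scene swing_arm 0.95 [590.  -19.1   4.2]
scene tumbler 0.81 [ 676.2 -245.1    1.3]
scene pill_bottle 0.72 [ 5.221e+02 -2.284e+02 -1.000e-01]
scene mouse 0.79 [399.8  26.9  -4.7]
top drag_grip 0.78 [587.7 -20.6 164.1]
top pointer_tip 0.46 [610.4 -38.8 147.1]
top green_mark 0.53 [588.3 -51.4 142.9]
top pull_knob 0.58 [ 588.8 -108.9  136.7]
top seat_hole 0.94 [ 586.2 -109.7   95.1]
top swing_arm 0.77 [587.1 -20.8   1.5]
top swing_arm 0.66 [613.8 -36.2 141.5]
top pill_bottle 0.32 [611.5 -38.3 144. ]
top mouse 0.83 [398.8  30.8  -4.7]
1.5 18.700000000000003
```

View pics/scene0.png

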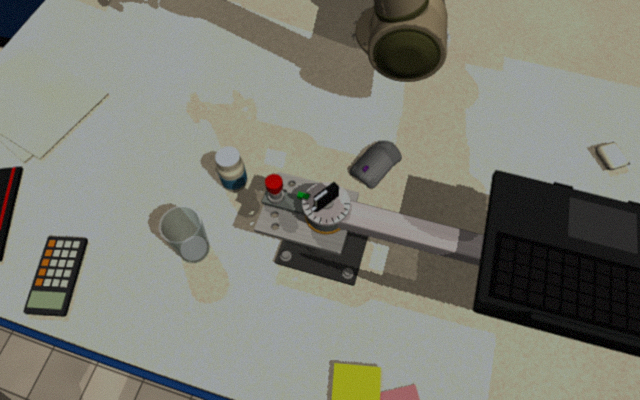

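View pics/top0.png

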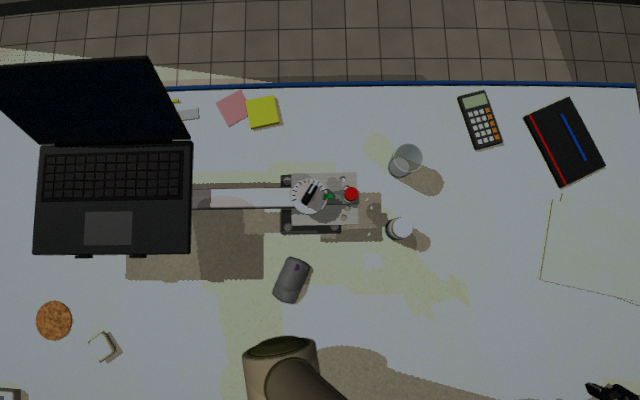

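Run:
```python
import cv2
from h import *
i=cv2.imread('pics/top0.png')
P=ctrl.camera_params('top');V=np.array(P['view']);f=200/np.tan(np.radians(P['fovy']/2))
pc=V@np.array([587,-50,145,1]);u=int(P['cx']+f*pc[0]/pc[2]);v=int(P['cy']+f*pc[1]/pc[2]);print(u,v,P['distortion'],pc)
c=i[max(0,v-50):v+50,max(0,u-65):u+65];cv2.imwrite('pics/topz.png',cv2.resize(c,None,fx=6,fy=6,interpolation=cv2.INTER_CUBIC)); print(max(0,u-65),max(0,v-50))
```

```text
322 195 [-0.07219257  0.          0.          0.          0.        ] [  9.03640926 -17.56026972 779.80770792   1.        ]
257 145
```

View pics/topz.png

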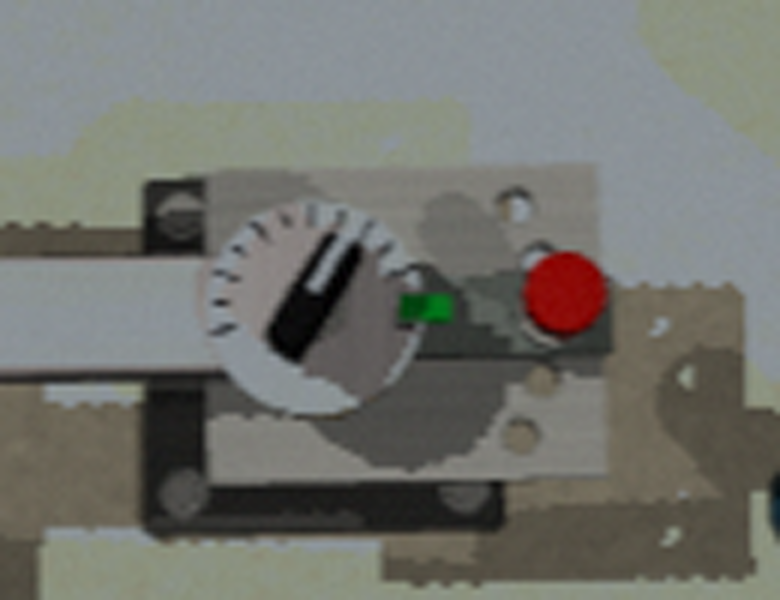

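The scene view shows the knob at about (322,197), the green tab at (302,196), the red plunger at (274,183) and the mouse at (375,163). In the top view the bar points up and to the right, and the green tab is on its -y side, about 56° clockwise from it. I'll move above the knob and take a closer look.

Call:
{"name": "drive_tool", "arguments": {
  "gripper": [0,0,0,0,0,0,0,0,0,0,0,0,0,0,0,0],
  "offset": [
    [-0.0186,0,0.0338],
    [-0.0186,0,0.0338],
    [-0.0186,0,0.0338],
    [-0.0186,0,0.0338],
    [-0.0186,0,0.0338],
    [-0.0186,0,0.0338],
    [-0.0186,0,0.0338],
    [-0.0186,0,0.0338],
    [-0.0186,0,0.0338],
    [-0.0186,0,0.0338],
    [-0.0186,0,0.0338],
    [-0.0186,0,0.0338],
    [-0.0186,0,0.0338],
    [-0.0186,0,0.0338],
    [-0.0186,0,0.0338],
    [-0.0186,0,0.0338]
  ],
  "turn": [0,0,0,0,0,0,0,0,0,0,0,0,0,0,0,0]
}}

```text
time_s: 2.83
eef_pos: [587.2, -19.4, 231.3]
ee_rot: [0.582, -0.582, 0.402, -0.402]
force: [0.5, -1.8, 0.1]
grip_width: 1.0
```

Call:
{"name": "drive_tool", "arguments": {
  "gripper": [0,0,0,0,0,0,0,0,0,0,0,0,0,0,0,0,0,0,0],
  "offset": [
    [0,0,0],
    [0,0,0],
    [0,0,0],
    [0,0,0],
    [0,0,0],
    [0,0,0],
    [0,0,0],
    [0,0,0],
    [0,0,0],
    [0,0,0],
    [0,0,0],
    [0,0,0],
    [0,0,0],
    [0,0,0],
    [0,0,0],
    [0,0,0],
    [0,0,0],
    [0,0,0],
    [0,0,0]
  ],
  "turn": [-6.9,-6.9,-6.9,-6.9,-6.9,-6.9,-6.9,-6.9,-6.9,-6.9,-6.9,-6.9,-6.9,-6.9,-6.9,-6.9,-6.9,-6.9,0]
}}

```text
time_s: 4.42
eef_pos: [586.3, -21.3, 231.2]
ee_rot: [0.627, -0.627, -0.327, 0.327]
force: [0.3, 0.4, -0.5]
grip_width: 0.999
```

Run:
```python
from h import *
s,T=pose(); print(s['time_s'],s['joints'],s['eef_pos'],np.degrees(np.arctan2(T[1,0],T[0,0])),T[:3,1])
print(ctrl.camera_params('wrist'))
for c in ['wrist']:
    p,d=ctrl.capture(c); save(c+'1',p); np.save('d1.npy',d)
    M=c2w(c,T)
    for q in ['drag_grip','pointer_tip','green_mark','pull_knob']:
        r=ctrl.pinpoint(c,q)
        for k in r[:2]: print(c,q,round(k['score'],2),np.round(tow(M,k['centre']),1))
```

```text
4.4167 [-2.35829611e-01  4.50337961e-01  1.30141983e+00  1.12118548e-06
  1.38995728e+00 -1.19880749e+00] [586.25693547 -21.26714005 231.23829049] 55.17455674602407 [-1.18776237e-04  2.96763528e-05 -9.99999993e-01]
{'fovy': 66.26647000030472, 'cx': 315.9443685439278, 'cy': 201.32309541589217, 'distortion': array([0.00437986, 0.        , 0.        , 0.        , 0.        ]), 'tool_from_camera': array([[ 9.99999641e-01,  5.63473887e-04,  6.32285643e-04,
        -4.49689672e-01],
       [-4.64733502e-04, -2.59050775e-01,  9.65863593e-01,
        -1.42912557e+02],
       [ 7.08032999e-04, -9.65863540e-01, -2.59050420e-01,
         6.59450974e+01],
       [ 0.00000000e+00,  0.00000000e+00,  0.00000000e+00,
         1.00000000e+00]])}
wrist drag_grip 0.83 [585.9 -18.5 161.5]
wrist pointer_tip 0.81 [608.9 -39.8 150.6]
wrist pointer_tip 0.56 [401.3  27.5   1.9]
wrist green_mark 0.87 [585.9 -54.3 142.3]
wrist pull_knob 0.74 [ 584.1 -109.3  137.9]
```

View pics/wrist1.png

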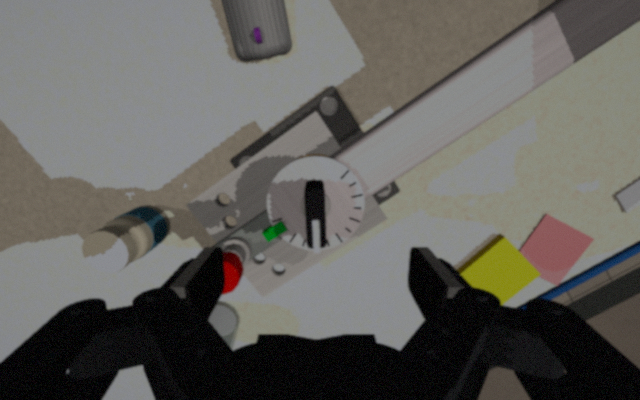

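```bash
cat >> h.py <<'E'
def ray(cam,M,uv,z):
    P=ctrl.camera_params(cam);f=200/np.tan(np.radians(P['fovy']/2))
    K=np.array([[f,0,P['cx']],[0,f,P['cy']],[0,0,1]])
    n=cv2.undistortPoints(np.array(uv,float).reshape(-1,1,2),K,np.array(P['distortion'])).reshape(-1,2)
    d=np.c_[n,np.ones(len(n))]@M[:3,:3].T; o=M[:3,3]
    return o+d*((z-o[2])/d[:,2])[:,None]
def analyse(cam,img,M):
    hsv=cv2.cvtColor(img,cv2.COLOR_BGR2HSV)
    g=cv2.inRange(hsv,(50,120,60),(75,255,255)); n,l,st,c=cv2.connectedComponentsWithStats(g)
    for i in np.argsort(-st[1:,4])[:1]+1:
        w=ray(cam,M,np.argwhere(l==i)[:,::-1],141.5); print(cam,'green',st[i],np.round(w.mean(0),1))
    r=cv2.inRange(hsv,(0,180,90),(6,255,255)); n,l,st,c=cv2.connectedComponentsWithStats(r)
    for i in np.argsort(-st[1:,4])[:2]+1:
        print('red',st[i],np.round(ray(cam,M,[c[i]],166),1))
E
python3 - <<'E'
from h import *
s,T=pose();M=c2w('wrist',T)
i=cv2.imread('pics/wrist1.png'); analyse('wrist',i,M)
analyse('top',cv2.imread('pics/top0.png'),c2w('top'))
c=i[145:265,245:385];cv2.imwrite('pics/w1z.png',cv2.resize(c,None,fx=5,fy=5,interpolation=cv2.INTER_CUBIC))
E
```

```text
wrist green [263 222  23  20 242] [584.  -61.7 141.5]
red [223 262  17  31 319] [[ 588.4 -102.2  166. ]]
top green [324 194   9   5  40] [585.8 -62.5 141.5]
red [529 115  37  70 148] [[ 676.8 -540.8  166. ]]
red [344 187  14  13 136] [[ 586.8 -109.   166. ]]
```

View pics/w1z.png

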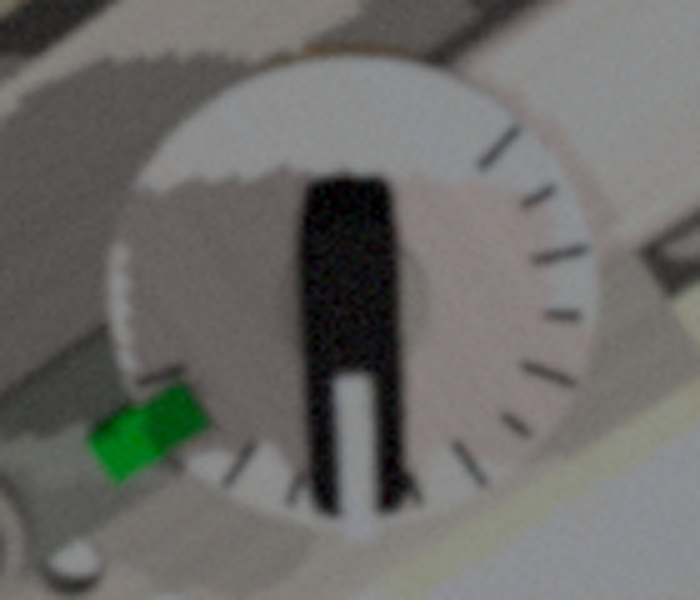

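Run:
```python
from h import *
s,T=pose();M=c2w('wrist',T)
f=lambda a:[[245+x/5-.4,145+y/5-.4] for x,y in a]
b=ray('wrist',M,f([(348,180),(360,510),(352,380),(358,505)]),176); print(b)
for k in (0,2): d=b[k+1]-b[k]; print(np.degrees(np.arctan2(d[1],d[0])),np.linalg.norm(d),(b[k]+b[k+1])/2)
# dark fit
i=cv2.imread('pics/w1z.png',0); pts=[(107,288),(600,288),(354,55),(150,185),(590,240),(140,385),(380,522),(560,160),(520,470)]
w=ray('wrist',M,f(pts),139)[:,:2].astype(np.float32)
print(cv2.fitEllipse(w)); A=np.c_[2*w,np.ones(len(w))];x=np.linalg.lstsq(A,(w**2).sum(1),rcond=None)[0];print(x[:2],np.sqrt(x[2]+x[0]**2+x[1]**2))
t=cv2.imread('pics/top0.png'); M=c2w('top'); g=lambda a:[[257+x/6-.4,145+y/6-.4] for x,y in a]
w=ray('top',M,g([(207,305),(428,305),(315,200),(315,414),(240,228),(390,235),(240,385)]),139)[:,:2]
A=np.c_[2*w,np.ones(len(w))];x=np.linalg.lstsq(A,(w**2).sum(1),rcond=None)[0];print(x[:2],np.sqrt(x[2]+x[0]**2+x[1]**2))
```

```text
[[563.43290377  -6.98929658 176.        ]
 [602.61032528 -32.63264717 176.        ]
 [586.37162304 -22.53628367 176.        ]
 [601.83577835 -32.42824398 176.        ]]
-33.206516484797255 46.82362422136682 [583.02161452 -19.81097188 176.        ]
-32.60583832881971 18.357314023765714 [594.1037007  -27.48226382 176.        ]
((586.1592407226562, -21.328933715820312), (76.93692779541016, 77.5644760131836), 98.53257751464844)
[586.18439963 -21.37365727] 38.5992982638791
[587.1672947  -22.09368342] 38.907626460824105
```

Call:
{"name": "drive_tool", "arguments": {
  "gripper": [0,0,0,0,0,0,1,1,1,1,1,1,1,1],
  "offset": [
    [0,0.02,0],
    [0,0.02,0],
    [0,0.02,0],
    [0,0.0135,0],
    [0,0.01,0],
    [0,0,0],
    [0,0,0],
    [0,0,0],
    [0,0,0],
    [0,0,0],
    [0,0,0],
    [0,0,0],
    [0,0,0],
    [0,0,0]
  ],
  "turn": [-1.8,0,0,0,0,0,0,0,0,0,0,0,0,0],
  "force": 40
}}

```text
time_s: 5.83
eef_pos: [586.1, -21.7, 148.3]
ee_rot: [-0.622, 0.622, 0.336, -0.336]
force: [-4.8, -3.3, 5.4]
grip_width: 0.16
```

Run:
```python
from h import *
s,T=pose(); print(s['time_s'],s['joints'],s['eef_pos'],np.degrees(np.arctan2(T[1,0],T[0,0])),s['force'],s['wrist_torque'],s['grip_width'])
for c in ['wrist','top']:
    p,d=ctrl.capture(c); save(c+'2',p); 
analyse('wrist',cv2.imread('pics/wrist2.png'),c2w('wrist',T))
```

```text
5.8333 [-2.36268025e-01  5.19133242e-01  1.41796569e+00 -9.39690088e-04
  1.20449271e+00 -1.22596219e+00] [586.10995653 -21.72171007 148.29125318] 56.724575447093045 [-4.78200707 -3.3371335   5.43573805] [-0.48140046  0.63396651  0.05905602] 0.1598334427012041
wrist green [238 270  25  16 144] [581.3 -62.1 141.5]
red [182 326  22  22  93] [[582.7 -91.7 166. ]]
red [191 333   3   2   3] [[581.2 -89.7 166. ]]
```

View pics/wrist2.png

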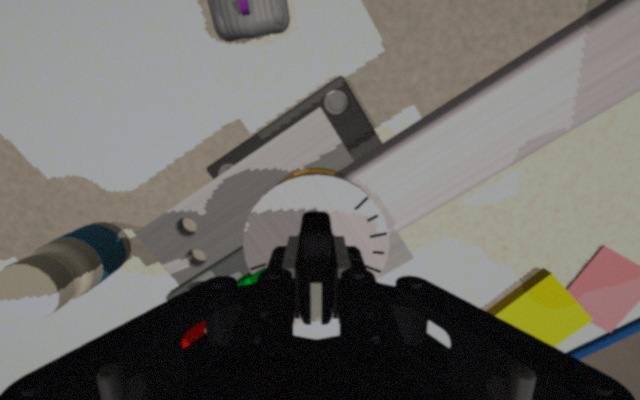

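Call:
{"name": "drive_tool", "arguments": {
  "gripper": [1,1,1,1,1,1,1,1,1,1,1,1,1,1],
  "offset": [
    [0,0,0],
    [0,0,0],
    [0,0,0],
    [0,0,0],
    [0,0,0],
    [0,0,0],
    [0,0,0],
    [0,0,0],
    [0,0,0],
    [0,0,0],
    [0,0,0],
    [0,0,0],
    [0,0,0],
    [0,0,0]
  ],
  "turn": [4,6,6,6,6,6,6,6,6,4,2.5,0,0,0]
}}

```text
time_s: 7.1
eef_pos: [586.5, -21.5, 148.2]
ee_rot: [-0.707, 0.707, -0.01, 0.011]
force: [-2.6, -2.5, 5.4]
grip_width: 0.157
```

Run:
```python
from h import *
s,T=pose(); print(s['time_s'],s['joints'],s['eef_pos'],np.degrees(np.arctan2(T[1,0],T[0,0])),s['force'],s['wrist_torque'],s['grip_width'])
for c in ['wrist']:
    p,d=ctrl.capture(c); save(c+'3',p); 
analyse('wrist',cv2.imread('pics/wrist3.png'),c2w('wrist',T))
```

```text
7.1 [-2.36021551e-01  5.19384338e-01  1.41768697e+00 -2.58557024e-04
  1.20367322e+00 -2.06487114e-01] [586.46132939 -21.49346559 148.24643321] -1.6868780167096407 [-2.57109327 -2.53937021  5.42770006] [-0.41138286  0.3995392  -0.15546162] 0.15721309756661378
wrist green [308 325   2   4   8] [580.2 -69.6 141.5]
```

View pics/wrist3.png

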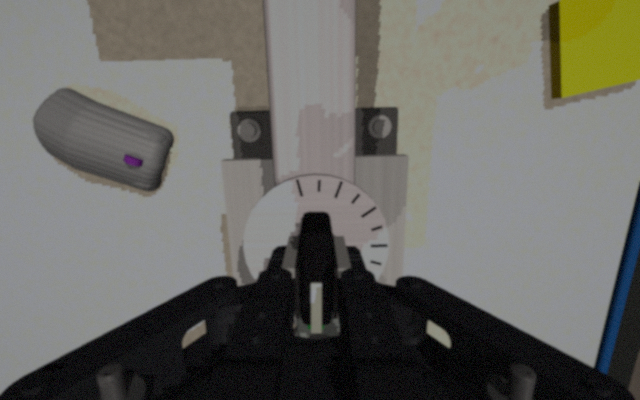

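Call:
{"name": "drive_tool", "arguments": {
  "gripper": [0,0,0,0,0,0,0,0,0,0,0,0],
  "offset": [
    [0,0,0],
    [0,0,0],
    [0,0,0],
    [0,0,0],
    [0,0,0],
    [0,-0.02,0],
    [0,-0.025,0],
    [0,-0.025,0],
    [0,-0.02,0],
    [0,-0.01,0],
    [0,0,0],
    [0,0,0]
  ],
  "turn": [0,0,0,0,0,0,0,0,0,0,0,0]
}}

```text
time_s: 8.15
eef_pos: [586.1, -21.2, 246.9]
ee_rot: [0.707, -0.707, 0.011, -0.011]
force: [-0.2, 0.2, -0.4]
grip_width: 0.999
```

Run:
```python
from h import *
s,T=pose(); print(s['time_s'],s['eef_pos'],np.degrees(np.arctan2(T[1,0],T[0,0])),s['force'])
for c in ['wrist','top']:
    p,d=ctrl.capture(c); save(c+'4',p); M=c2w(c,T)
    for q in ['drag_grip','pointer_tip','green_mark','pull_knob']:
        for k in ctrl.pinpoint(c,q)[:1]: print(c,q,round(k['score'],2),np.round(tow(M,k['centre']),1))
    analyse(c,cv2.imread(f'pics/{c}4.png'),M)
i=cv2.imread('pics/wrist4.png');c=i[145:285,245:385];cv2.imwrite('pics/w4z.png',cv2.resize(c,None,fx=4,fy=4,interpolation=cv2.INTER_CUBIC))
```

```text
8.15 [586.10951091 -21.21039683 246.94464391] -1.7688019898867207 [-0.20638849  0.15141597 -0.35653742]
wrist drag_grip 0.8 [582.7 -20.  164.5]
wrist pointer_tip 0.97 [580.2 -53.2 152.4]
wrist green_mark 0.71 [582.4 -55.2 142.5]
wrist pull_knob 0.97 [ 585.8 -107.   133.6]
wrist green [311 244  11  12 111] [584.1 -65.9 141.5]
red [304 294  31  29 479] [[ 584.2 -108.3  166. ]]
top drag_grip 0.49 [586.4 -24.3 162.4]
top pointer_tip 0.43 [588.  -50.3 142.1]
top green_mark 0.4 [587.6 -50.5 142.5]
top pull_knob 0.66 [ 589.8 -108.2  135.9]
top green [324 194   4   4  15] [586.9 -56.9 141.5]
red [529 115  37  70 169] [[ 677.7 -540.5  166. ]]
red [345 187  13  13  84] [[ 583.8 -110.7  166. ]]
```

View pics/wrist4.png

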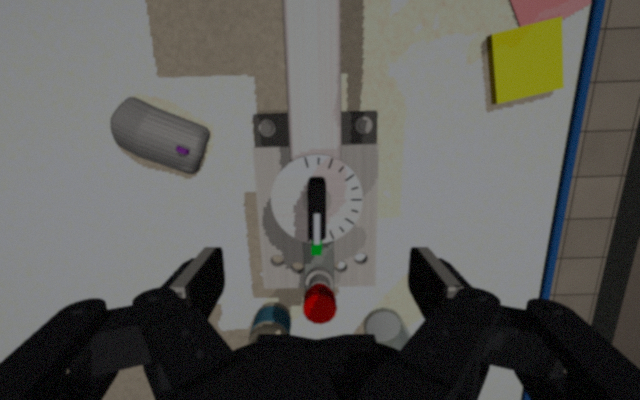

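View pics/w4z.png

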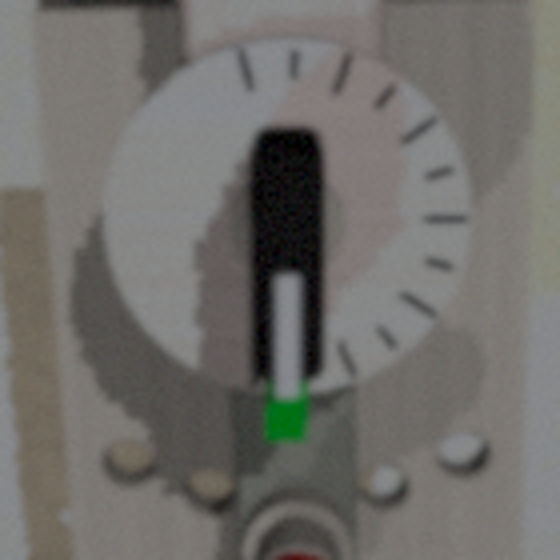

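The bar's white line now runs straight into the green tab, at about (317,215) to (317,250), within roughly 1°. The plunger is next, with its head at (319,303).

Call:
{"name": "drive_tool", "arguments": {
  "gripper": [0,0,0,0,0,0,0,0,0,0],
  "offset": [
    [0.0005,0,-0.022],
    [0.0006,0,-0.022],
    [0.0005,0,-0.022],
    [0.0005,0,-0.0218],
    [0,0.02,0],
    [0,0.02,0],
    [0,0.01,0],
    [0,0,0],
    [0,0,0],
    [0,0,0]
  ],
  "turn": [0,0,0,0,0,0,0,0,0,0],
  "force": 60
}}

```text
time_s: 9.48
eef_pos: [586.2, -109.0, 199.1]
ee_rot: [-0.707, 0.707, -0.01, 0.011]
force: [-0.3, -0.7, 0.6]
grip_width: 1.0
```

Run:
```python
from h import *
s,T=pose(); print(s['time_s'],s['eef_pos'],np.degrees(np.arctan2(T[1,0],T[0,0])),s['force'])
p,d=ctrl.capture('wrist'); save('wrist5',p); M=c2w('wrist',T)
for q in ['pull_knob','seat_hole']:
  for k in ctrl.pinpoint('wrist',q)[:1]: print(q,round(k['score'],2),np.round(tow(M,k['centre']),1))
hsv=cv2.cvtColor(p,cv2.COLOR_RGB2HSV);r=cv2.inRange(hsv,(0,170,70),(8,255,255)); n,l,st,c=cv2.connectedComponentsWithStats(r);i=np.argmax(st[1:,4])+1
v,u=np.nonzero((l==i)&(d>0));print(st[i])
P=ctrl.camera_params('wrist');f=200/np.tan(np.radians(P['fovy']/2));z=d[v,u]
X=np.c_[(u-P['cx'])/f*z,(v-P['cy'])/f*z,z,np.ones(len(z))]@M.T
top=X[X[:,2]>163.5];print(len(top),np.median(X,0),top.mean(0),top.min(0),top.max(0)); 
print('tool',(np.linalg.inv(T)@top.mean(0)))
```

```text
9.4833 [ 586.17497709 -109.03557088  199.10179485] -1.7458469026856647 [-0.26362212 -0.68351338  0.61973704]
pull_knob 0.7 [ 585.9 -109.2  137.9]
seat_hole 0.77 [ 586.  -107.7   95.1]
[ 294  203   45   49 1561]
1441 [ 585.559085   -107.89507662  166.10189181    1.        ] [ 585.35785655 -108.84612193  166.08732257    1.        ] [ 571.89546723 -123.31563473  163.50835227    1.        ] [599.18468822 -95.57044685 168.24276111   1.        ]
tool [-0.88495139 33.01273149  0.18808947  1.        ]
```

View pics/wrist5.png

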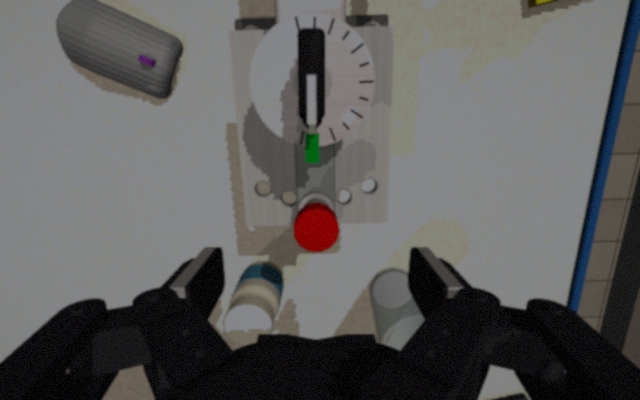

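Call:
{"name": "drive_tool", "arguments": {
  "gripper": [0,0,0,0,0,1,1,1,1,1,1,1,1],
  "offset": [
    [-0.0007,0.018,0],
    [0,0.018,0],
    [0,0.017,0],
    [0,0.01,0],
    [0,0,0],
    [0,0,0],
    [0,0,0],
    [0,0,0],
    [0,0,0],
    [0,0,0],
    [0,0,0],
    [0,0,0],
    [0,0,0]
  ],
  "turn": [0,0,0,0,0,0,0,0,0,0,0,0,0],
  "force": 60
}}

```text
time_s: 10.72
eef_pos: [586.0, -109.3, 135.9]
ee_rot: [-0.707, 0.707, -0.01, 0.012]
force: [6.3, 0.6, 3.8]
grip_width: 0.313
```

Call:
{"name": "drive_tool", "arguments": {
  "gripper": [1,1,1,1,1,1],
  "offset": [
    [0,-0.002,0],
    [0,-0.003,0],
    [0,-0.003,0],
    [0,-0.002,0],
    [0,0,0],
    [0,0,0]
  ],
  "turn": [0,0,0,0,0,0]
}}

```text
time_s: 11.22
eef_pos: [585.8, -109.1, 143.8]
ee_rot: [0.707, -0.707, 0.01, -0.012]
force: [11.8, -0.9, -10.2]
grip_width: 0.316
```

Run:
```python
from h import *
s,T=pose(); print(s['time_s'],s['eef_pos'],s['force'],s['grip_width'])
p,d=ctrl.capture('wrist'); save('wrist6',p)
p,d=ctrl.capture('scene'); save('scene6',p[120:280,200:400].repeat(4,0).repeat(4,1))
```

```text
11.2167 [ 585.76799403 -109.14992599  143.76271923] [ 11.78183675  -0.88024141 -10.20163612] 0.31618810090250715
```

View pics/wrist6.png

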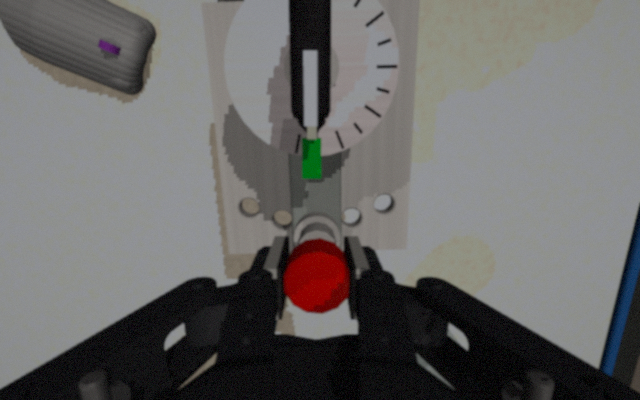

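View pics/scene6.png

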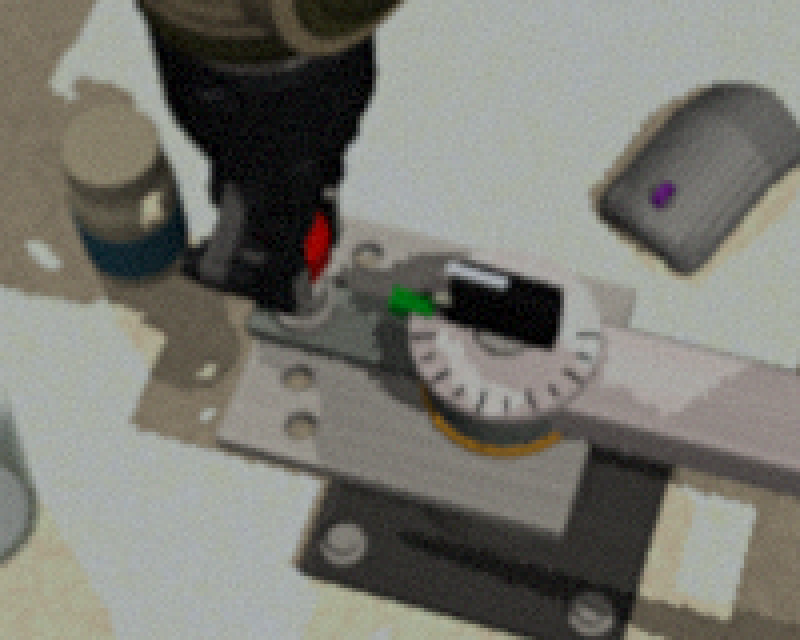

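Call:
{"name": "drive_tool", "arguments": {
  "gripper": [1,1,1,1,1,1,1,1],
  "offset": [
    [0.0006,0,0],
    [0.0006,-0.001,0],
    [0,-0.002,0],
    [0,-0.002,0],
    [0,-0.001,0],
    [0,0,0],
    [0,0,0],
    [0,0,0]
  ],
  "turn": [0,0,0,0,0,0,0,0],
  "force": 90
}}

```text
time_s: 11.98
eef_pos: [585.9, -109.1, 148.8]
ee_rot: [0.707, -0.707, 0.012, -0.01]
force: [6.8, -1.4, -12.9]
grip_width: 0.308
```

Call:
{"name": "drive_tool", "arguments": {
  "gripper": [1,1,1,1],
  "offset": [
    [0,-0.001,0],
    [0,-0.001,0],
    [0,0,0],
    [0,0,0]
  ],
  "turn": [0,0,0,0]
}}

```text
time_s: 12.32
eef_pos: [585.9, -109.1, 150.3]
ee_rot: [0.707, -0.707, 0.012, -0.01]
force: [7.9, -2.0, -15.6]
grip_width: 0.308
```

Call:
{"name": "drive_tool", "arguments": {
  "gripper": [1,1,1,1],
  "offset": [
    [0,-0.001,0],
    [0,0,0],
    [0,0,0],
    [0,0,0]
  ],
  "turn": [0,0,0,0]
}}

```text
time_s: 12.65
eef_pos: [585.8, -109.1, 150.4]
ee_rot: [0.707, -0.707, 0.012, -0.01]
force: [11.0, -3.0, -22.7]
grip_width: 0.307
```

Call:
{"name": "drive_tool", "arguments": {
  "gripper": [1,1,1,1],
  "offset": [
    [0,-0.001,0],
    [0,0,0],
    [0,0,0],
    [0,0,0]
  ],
  "turn": [0,0,0,0]
}}

```text
time_s: 12.98
eef_pos: [585.7, -109.0, 150.4]
ee_rot: [0.708, -0.706, 0.012, -0.01]
force: [12.9, -3.8, -28.0]
grip_width: 0.306
```

Run:
```python
from h import *
s,T=pose(); print(s['time_s'],s['eef_pos'],s['force'],s['grip_width'])
p,d=ctrl.capture('wrist'); save('wrist7',p)
M=c2w('wrist',T)
for q in ['pull_knob','pointer_tip','green_mark']:
  for k in ctrl.pinpoint('wrist',q)[:1]: print(q,round(k['score'],2),np.round(tow(M,k['centre']),1))
hsv=cv2.cvtColor(p,cv2.COLOR_RGB2HSV);r=cv2.inRange(hsv,(0,170,50),(8,255,255))
v,u=np.nonzero((r>0)&(d>0))
P=ctrl.camera_params('wrist');f=200/np.tan(np.radians(P['fovy']/2));z=d[v,u]
X=np.c_[(u-P['cx'])/f*z,(v-P['cy'])/f*z,z,np.ones(len(z))]@M.T
print(np.median(X,0),np.percentile(X[:,2],[50,75,90]))
p,d=ctrl.capture('scene'); save('scene7',p[120:280,200:400].repeat(4,0).repeat(4,1))
for q in ['tumbler','pill_bottle','mouse']:
  for k in ctrl.pinpoint('scene',q)[:1]: print(q,round(k['score'],2),np.round(tow(c2w('scene'),k['centre']),1))
print(ctrl.sense()['eef_pos'],ctrl.sense()['force'])
```

```text
12.9833 [ 585.6688903  -108.98740814  150.4430042 ] [ 12.93743979  -3.76280277 -28.04687428] 0.30593430989260173
pull_knob 0.58 [ 586.7 -106.9  151.9]
pointer_tip 0.89 [581.3 -50.9 149.7]
green_mark 0.82 [582.7 -56.  142.4]
[ 585.33570828 -105.95344652  180.03216634    1.        ] [180.03216634 180.51945423 180.92055237]
tumbler 0.89 [ 677.  -247.6    2. ]
pill_bottle 0.76 [ 519.4 -230.9    0. ]
[ 585.67854962 -109.00154741  150.45208495] [ 13.18252238  -4.40677462 -28.38255069]
```

View pics/wrist7.png

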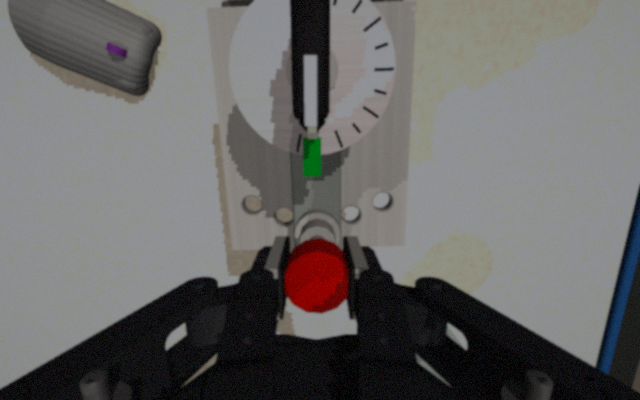

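View pics/scene7.png

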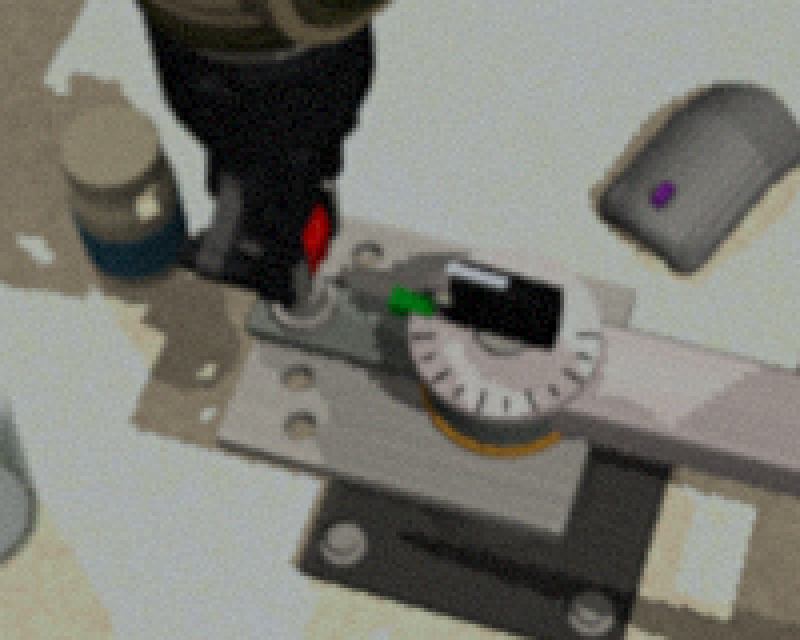

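Call:
{"name": "drive_tool", "arguments": {
  "gripper": [1,1,1,1,1,1,1,1,1,1,1,1],
  "offset": [
    [0,0.0005,0],
    [0,0,0],
    [0,0,0],
    [0,0,0],
    [0,0,0],
    [0,0,0],
    [0,0,0],
    [0,0,0],
    [0,0,0],
    [0,0,0],
    [0,0,0],
    [0,0,0]
  ],
  "turn": [0,0,0,0,0,0,0,0,0,0,0,0]
}}

```text
time_s: 14.38
eef_pos: [585.7, -109.0, 150.4]
ee_rot: [0.708, -0.706, 0.012, -0.01]
force: [12.7, -3.2, -25.6]
grip_width: 0.306
```

It held steady for a second against the stop, so I'm handing in.

```bash
python3 -c "
from rig import ctrl
print(ctrl.finish_job())"
```

```text
the job is handed in; nothing more can be done
None
```

The swivel is ready: the drag knob is on the green marker and the gripper is holding the index plunger fully up. I handed the job in at about 14.4 s, with the gripper still holding.

- **Drag knob:** I turned it about 58° clockwise, let go and looked from above. The white pointer ran straight into the green tab, about 0.3 mm or 0.5° off by my measurement. A later picture still showed it lined up.
- **Plunger:** I gripped the red knob's head with 90 N and pulled straight up until it stopped moving while the force kept rising, which is the upper stop. Depth readings put the top of the head at about 180 mm, up from 166 mm, which matches the full 14 mm stroke. It stayed put for a second with a net pull of about 26 N. The wrist also read about 13 N sideways.
- **Glass, pill bottle and mouse:** The last position readings for the glass and bottle agreed with the first to about 4 mm, which is the detector's accuracy. The detector gave no reading for the mouse in the last scene picture, but it looked unmoved there, and nothing came near it.

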